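# Hold a plaster piece in the trimming jig

### The job

Lift the plaster mould piece off the freely turning banding wheel and set it gently, upright, in the inner corner of the wooden trimming jig, its long side along the fence and its end against the stop block. Then press it with one diagonal push down onto the board and against the fence, about the weight of a one-kilo bag each way, and finish like that: the program ends while the robot is still holding and pressing the piece, leaving the rasp, the plaster plug and the cup where they are.

Things in the scene. Friction and masses are not known exactly. Their poses are not given: they have to be found in the camera images.
- block_mid (a point): Centre (half-way up, 30 mm above the underside) of the plaster mould piece, a loose white block about 0.3 kg standing on the banding wheel: x 50 mm wide, y 90 mm long, z 60 mm high, with two small domed keys 5.5 mm high on top at y = +-26 mm. Its two ends are alike, so it may be turned half round. Grip it across the 50 mm width, high enough that the fingertips stay at least 20 mm above its underside.
- block: The same plaster piece; origin at the centre of its underside, axes as for block_mid.
- wheel_top (a point): Centre of the upper face of the banding wheel's round head, 235 mm across, its top 41 mm above the table, on a fixed base. The head turns freely about the vertical when its load is pushed aside.
- wheel: The banding wheel; origin at the centre of its base on the table.
- corner (a point): Inner corner of the trimming jig, on the upper face of its board (16 mm above the table), where the fence's face meets the stop's face. x points level at the fence and into it, y points along the fence to and into the stop, z up. The free board lies at negative x (132 mm) and negative y (162 mm). Seated, the piece's centre is at x -25, y -45, z +30 mm here. The jig is fixed to the table and rigid.
- board: Plywood board of the jig, 150 x 180 mm; its origin is at table height under the board's centre, x across to the fence, y along the fence; upper face 16 mm above the table. A piece pressed hard on it rubs and slides badly, so bring it up to stop and fence before the full push.
- fence: Wooden fence along the board's far edge: 180 mm long, 18 mm thick, standing 16 mm above the board. Same origin and axes as the board.
- stop: Wooden stop block at the left end of the fence, square to it: 80 mm long, 18 mm thick, standing 16 mm above the board. Same origin and axes as the board.
- rasp: Rasp with a red handle, 149 x 92 x 28 mm, lying beyond the work; bystander.
- plug: White tapered plaster plug, 44 mm across, 34 mm high, beyond the work; bystander.
- cup: Ceramic cup, 83 mm across, 88 mm high, beyond the work; bystander.

How it is judged:
By the outcome, as a careful person would: the job done as asked, in the order asked, and still so for the second after the job is handed in, while the arm keeps its last pose, push and grip.
It also fails if it takes over 58 s, if anything falls off the work surface, if the arm or the gripper's body presses on something with over 40 N, if the wrist force passes 120 N, or if a joint passes its speed limit or range.

### The arm

A 6-joint arm with a two-finger parallel gripper is mounted at the origin on a cart in front of the work surface, level with it; the furniture and walls round the work are solid. World frame = base frame: x ahead of the robot, y to its left, z up, the work surface at z = 0. Lengths are in m, angles in degrees, forces in N, time in s.
With the tool pointing down it reaches from about 0.35 to 0.975 m from the base axis. Payload 17.4 kg.
Tool frame: the origin (TCP) lies midway between the tips of the shut fingers; the grasp point (between the pads) lies robot.tcp_to_grasp behind it (robot.tcp_to_grasp is the distance from the TCP to the grasp point, in m); y points along the fingers, z is the direction in which the jaws open and shut, and the axes are right-handed (so a half turn about y gives the same grasp; the last joint's range is limited). The gripper opens to 85 mm and grips with 20 to 120 N. Pads are 22 mm wide; open, the fingers measure 114 mm over their backs; the gripper's body (76 mm by 85 mm) begins 54 mm behind the grasp point. The pads swing forward as they close: fully open they stand 13 mm farther back than shut.
Start: joints at [71.001, 6.646, 82.598, -0, 90.757, -2.166], TCP at [0.195, 0.646, 0.231] pointing down, gripper open.
Joint ranges: [-162.19, 162.19], [-47.58, 125.68], [4.15, 143.07], [-65.23, 245.23], [0.69, 171.88], [-170.13, 170.13]. Speed limits (degrees/s): [108.29, 108.29, 127.2, 180, 180, 180].

### API

Orientations are given as a 3x3 rotation matrix whose columns are the frame's x, y, z axes.
In Python, from rig import robot gives the robot as it stands.
- The arm moves only by the tool play_rows, never from a script. Its argument "targets" is a list of rows, each a list of 2 entries, a list of its own where there are three numbers: the shift along the tool's x, y, z scaled (see below), then the turn, a rotation vector about the tool's x, y, z scaled (see below). In form: [[[dx, dy, dz], [ax, ay, az]], ...]. A call has exactly 10 rows; each row is the pose to reach, as a shift and turn from the pose commanded when the call began, along the tool's axes at that moment; what a row does not reach only later rows make up. The controller multiplies each number of a shift by 0.4 m and each number of a turn by 45 degrees. A row lasts 1/10 s, in which the tool goes at most 50 mm and 8.59 degrees, less where a joint would pass 70% of its speed; a pose out of reach is approached as far as the arm can. A call with a number of a shift or a turn outside -1 to 1 is refused whole. A call with a gripper value outside its range is refused whole. "claw" is the closure, from 0 (fully open) to 1 (shut), set as the call begins (left out, the last holds). The fingers move at their own pace and stop on an object; the grip force is fixed at half the most. Time passes only in rows, so rows that repeat a pose let the fingers close, or fill a call up. It gives the time, the measured TCP pose, the force and the opening at its end, in the units of the state.
- robot.state(): the state, without advancing time (a new reading comes with each control period).
- robot.capture(name): name is "scene" or "top" or "wrist"; returns a dict with "color" (480x640x3 uint8, red, green, blue), "camera_matrix" (3x3 intrinsics, pixels), "position" and "rotation" of the camera in the world. Camera axes: x right, y up, looking along -z (the intrinsics and any distortion apply to the point x, -y, -z); pixel columns grow to the right and rows downward; lengths in m; the calibration is good to about 2 mm. A picture is of the moment at which its call begins. There is no depth.
- robot.finish_job(): hands the job in, once; it reports no verdict.
The state is a dict: "time": time; "q": joint angles; "qd": joint speeds; "effort": joint torques, N m; "position": TCP position; "orientation": TCP orientation; "wrist_force": force on the tool from outside, world axes, zero at the start; "moment": the same for the moment, N m; "gripper_width": opening from 0.0 (shut) to 1.0 (fully open).
Only numpy, scipy, OpenCV 4.12 (cv2) and the standard library are available. Lean on these libraries where they do the work, as an engineer would, in place of code of your own. Each camera call takes 0.05 s, during which the arm holds its last target.

## Working session

There is one attempt and no reset: what is moved stays moved. The work goes in short steps, Python scripts to look and compute and a tool call to move; the robot and the scene stay as the last step left them, time stands still between calls to the robot, and variables do not carry over. Pictures are saved under pics/ and viewed, and the job is handed in when it is done.

Besides the shell and the picture viewer there is one more tool, called after "Request:" as name([rows], argument=value, ...), one row to a line, values as JSON. play_rows: Moves the arm, as the interface text tells. Its arguments: {"type":"object","properties":{"targets":{"type":"array","items":{"type":"array"}},"claw":{"type":"number"}},"required":["targets"]}

```bash
ls; mkdir -p pics; python3 - <<'E'
from rig import robot
import cv2
for n in ["scene","top","wrist"]:
    c=robot.capture(n); cv2.imwrite(f"pics/{n}0.png",c["color"][:,:,::-1])
    print(n,c["camera_matrix"],c["position"],c["rotation"],[k for k in c])
print(robot.state(), robot.tcp_to_grasp)
E
```

```text
pics
scene [[441.96325774   0.         319.52899793]
 [  0.         441.96325774 246.46371533]
 [  0.           0.           1.        ]] [ 0.0891592  -0.34095304  0.53505125] [[ 0.61109598  0.42693003 -0.66655266]
 [-0.79155542  0.3309919  -0.51369678]
 [ 0.00131095  0.84153141  0.5402066 ]] ['color', 'camera_matrix', 'position', 'rotation']
top [[456.11845628   0.         317.00114402]
 [  0.         456.11845628 241.98487489]
 [  0.           0.           1.        ]] [0.40415174 0.10445132 1.08225547] [[-8.11045398e-02  9.69692450e-01 -2.30474739e-01]
 [-9.96705449e-01 -7.90336861e-02  1.82187774e-02]
 [-5.48657316e-04  2.31193054e-01  9.72907740e-01]] ['color', 'camera_matrix', 'position', 'rotation']
wrist [[362.34884772   0.         312.90638305]
 [  0.         362.34884772 242.28573303]
 [  0.           0.           1.        ]] [0.13243545 0.66453254 0.37322836] [[ 0.28932565 -0.92361929 -0.25143206]
 [ 0.95722778  0.27851336  0.0783919 ]
 [-0.00237708 -0.26335854  0.9646951 ]] ['color', 'camera_matrix', 'position', 'rotation']
{'time': 0.15, 'q': array([ 7.10004266e+01,  6.66677577e+00,  8.26267827e+01, -6.36177140e-04,
        9.07591566e+01, -2.16715410e+00]), 'qd': array([ 0.02844324, -0.11690713, -0.15723302, -0.08072551,  0.02787078,
       -0.02355821]), 'effort': array([ 6.43142448e-04, -7.32502127e+01, -6.32850409e+01, -1.83158650e-04,
        5.01968563e-03,  5.70815689e-05]), 'position': array([0.19543723, 0.64592108, 0.23074582]), 'orientation': array([[ 9.57155759e-01, -2.89035913e-04,  2.89573427e-01],
       [-2.89573570e-01, -8.73543933e-04,  9.57155361e-01],
       [-2.36971627e-05, -9.99999577e-01, -9.19814768e-04]]), 'wrist_force': array([-0.09223927,  0.08466081, -0.98186678]), 'moment': array([0.03180182, 0.03640381, 0.01902629]), 'gripper_width': 1.001056619313165} 0.0187
```

View pics/top0.png

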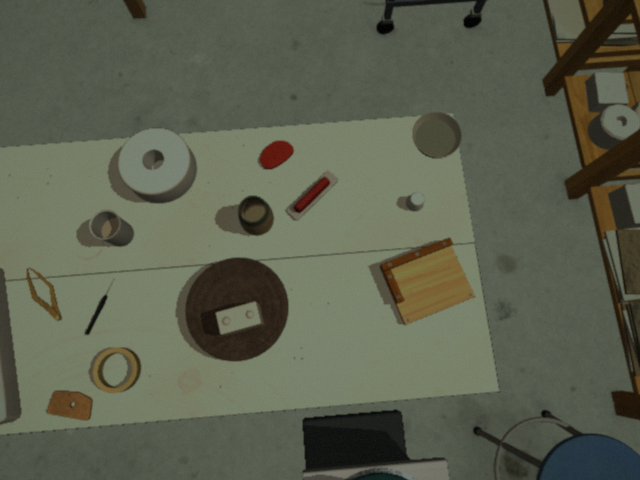

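View pics/scene0.png

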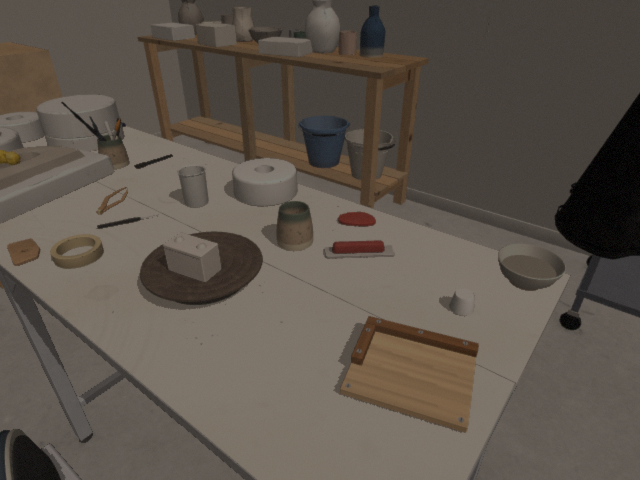

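View pics/wrist0.png

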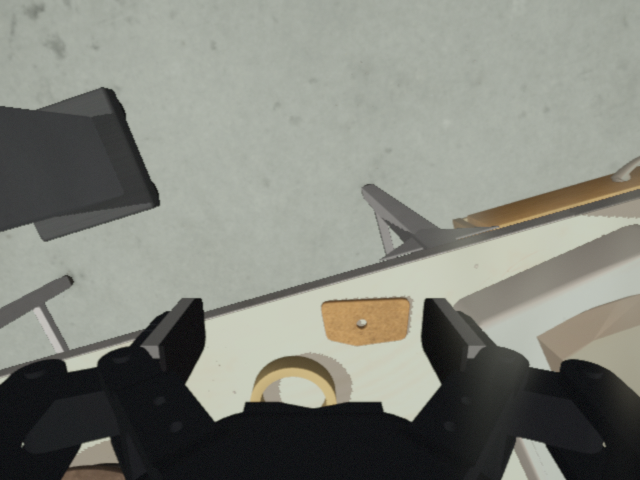

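The top view shows the block at about (239,318) on the wheel (237,309), and the jig at (427,283) with its fence at the top edge and the stop at left. Next I measure them.

```bash
cat > h.py <<'E'
import numpy as np,cv2
def ray(c,uv):
    K=np.array(c["camera_matrix"]);uv=np.atleast_2d(np.float64(uv))
    d=np.c_[(uv[:,0]-K[0,2])/K[0,0],-(uv[:,1]-K[1,2])/K[1,1],-np.ones(len(uv))]
    return np.array(c["position"]),d@np.array(c["rotation"]).T
def onplane(c,uv,z):
    p,d=ray(c,uv); return p+d*((z-p[2])/d[:,2])[:,None]
def proj(c,P):
    q=(np.atleast_2d(P)-c["position"])@np.array(c["rotation"]);K=c["camera_matrix"]
    return np.c_[K[0,2]+K[0,0]*q[:,0]/-q[:,2],K[1,2]-K[1,1]*q[:,1]/-q[:,2]]
def rect(c,mask,z,name=""):
    n,cs=0,cv2.findContours(mask,cv2.RETR_EXTERNAL,cv2.CHAIN_APPROX_NONE)[0]
    k=max(cs,key=cv2.contourArea)[:,0]
    P=onplane(c,k,z)[:,:2]
    r=cv2.minAreaRect((P*1000).astype(np.float32)); print(name,"rect mm",r); return P,r
E
cat > m.py <<'E'
from rig import robot
from h import *
c=robot.capture("top"); im=c["color"]; hsv=cv2.cvtColor(im,cv2.COLOR_RGB2HSV)
s=robot.capture("scene")
cv2.imwrite("pics/top_block.png",cv2.resize(im[250:370,170:310],None,fx=5,fy=5,interpolation=cv2.INTER_NEAREST)[:,:,::-1])
cv2.imwrite("pics/top_jig.png",cv2.resize(im[225:340,360:490],None,fx=5,fy=5,interpolation=cv2.INTER_NEAREST)[:,:,::-1])
cv2.imwrite("pics/sc_block.png",cv2.resize(s["color"][220:310,130:280],None,fx=5,fy=5,interpolation=cv2.INTER_NEAREST)[:,:,::-1])
cv2.imwrite("pics/sc_jig.png",cv2.resize(s["color"][305:440,330:490],None,fx=4,fy=4,interpolation=cv2.INTER_NEAREST)[:,:,::-1])
np.savez("c0.npz",**{k+a:x[k] for a,x in(("t",c),("s",s)) for k in x})
print(im[318,232],im[300,210],im[285,430],im[262,390],im[350,330])
E
python3 m.py
```

```text
[121 128 102] [51 38 30] [123 112  61] [85 57 31] [120 129 107]
```

View pics/top_block.png

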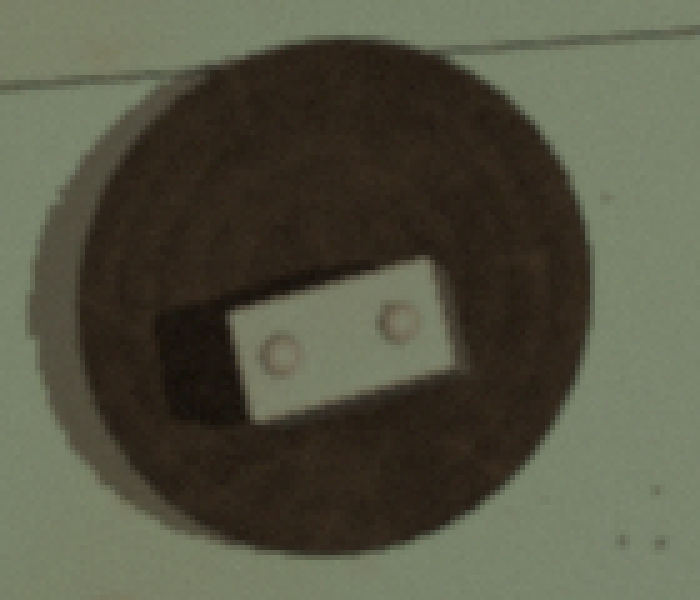

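View pics/top_jig.png

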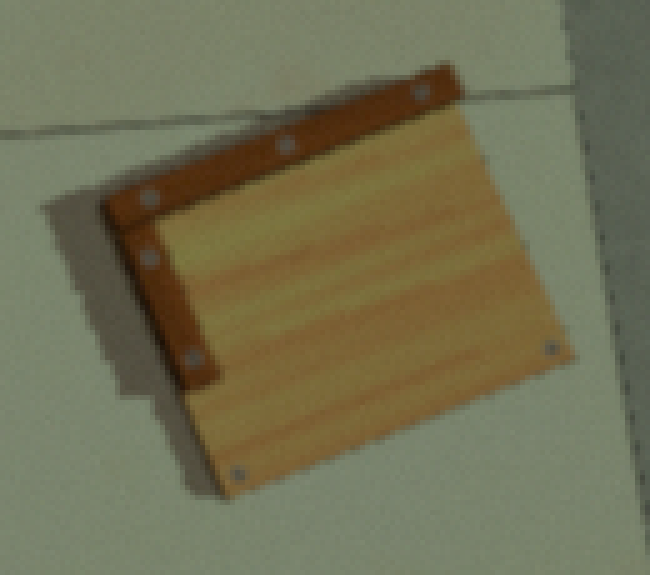

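View pics/sc_block.png

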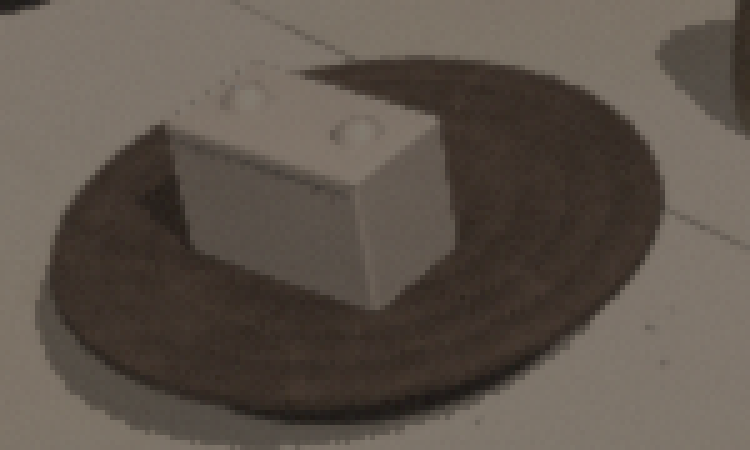

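View pics/sc_jig.png

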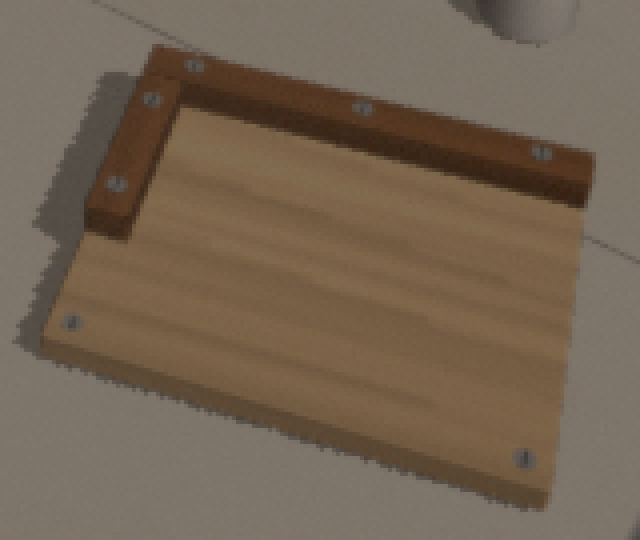

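```bash
cat > m2.py <<'E'
from h import *
z=np.load("c0.npz"); C={a:{k:z[k+a] for k in("color","camera_matrix","position","rotation")} for a in "ts"}
t,s=C["t"],C["s"]
im=t["color"]; hsv=cv2.cvtColor(im,cv2.COLOR_RGB2HSV)
# wheel
roi=np.zeros(im.shape[:2],np.uint8); roi[252:368,178:296]=1
dark=((im.max(2)<75)*roi).astype(np.uint8)
R,G,B=[im[...,i].astype(int) for i in range(3)]
wh=((R-B>8)&(R>=G+4)).astype(np.uint8)*roi
blk=(roi*(im.max(2)>95)).astype(np.uint8)
# block: component containing center
n,l=cv2.connectedComponents(blk); b=(l==l[318,239]).astype(np.uint8)*255
b=cv2.morphologyEx(b,cv2.MORPH_CLOSE,np.ones((5,5),np.uint8))
rect(t,b,.101,"block")
cs=cv2.findContours(wh,cv2.RETR_EXTERNAL,cv2.CHAIN_APPROX_NONE)[0];k=max(cs,key=cv2.contourArea)
P=onplane(t,cv2.convexHull(k)[:,0],.041)[:,:2]
print("wheel",cv2.fitEllipse((P*1000).astype(np.float32)))
H,S,V=[hsv[...,i].astype(int) for i in range(3)]
roi[:]=0; roi[230:335,370:485]=1
wood=((S>100)*roi).astype(np.uint8)*255
brown=((S>100)&(V<100)).astype(np.uint8)*roi*255
cv2.imwrite("pics/masks.png",cv2.resize(np.hstack([wood,brown])[225:340][:,np.r_[360:490,1000:1130]],None,fx=3,fy=3))
# edges of wood: fit lines by marking approx corner pixels
cn={}
off=np.array([360,225])
def edge(p,q,half=3):  # subpixel edge along segment via max gradient of saturation/V normal to it
    p=np.array(p,float);q=np.array(q,float);d=(q-p)/np.linalg.norm(q-p);nrm=np.array([-d[1],d[0]])
    g=cv2.GaussianBlur(im.astype(np.float32),(0,0),.7)
    pts=[]
    for f in np.linspace(.12,.88,40):
        o=p+(q-p)*f; ts=np.arange(-half,half+.01,.1)
        xy=(o+ts[:,None]*nrm).astype(np.float32)
        v=cv2.remap(g,xy[:,0],xy[:,1],cv2.INTER_LINEAR).reshape(len(ts),3)
        gr=np.linalg.norm(np.gradient(v,axis=0),axis=1); pts.append(xy[gr.argmax()])
    return np.array(pts)
def line(p,q,zz,name):
    pts=edge(np.array(p)/5+off-.4,np.array(q)/5+off-.4)
    W=onplane(t,pts,zz)[:,:2].astype(np.float32)
    vx,vy,x,y=cv2.fitLine(W,cv2.DIST_HUBER,0,.001,.001).ravel()
    r=(W-[x,y])@[-vy,vx]; a=np.degrees(np.arctan2(vy,vx))
    print(name,"ang %.2f"%((a+180)%180),"pt",np.round([x,y],4),"rms mm %.2f"%(np.median(abs(r))*1e3)); return np.array([vx,vy]),np.array([x,y])
def inter(a,b):
    k=np.linalg.solve(np.c_[a[0],-b[0]],b[1]-a[1]); return a[1]+a[0]*k[0]
fo=line((103,203),(448,63),.032,"fence outer top")
fr=line((125,228),(462,97),.032,"fence inner top")
bn=line((230,499),(575,360),.016,"board near")
br=line((465,105),(575,358),.016,"board right")
so=line((103,206),(182,390),.032,"stop outer top")
si=line((160,225),(217,378),.032,"stop inner top?")
A=inter(bn,br);print("board right near corner",A)
u=bn[0]*np.sign(bn[0][1]); v=np.array([u[1],-u[0]]) # y along fence (+y), x toward fence = 
print("u",u,"v",v)
for nme,L in(("fo",fo),("fr",fr)): print(nme,"dist from near edge",(L[1]-A)@v)
for nme,L in(("so",so),("si",si)): print(nme,"dist from right edge",(L[1]-A)@u)
E
python3 m2.py
```

```text
block rect mm ((485.7785339355469, 266.64825439453125), (47.30757522583008, 87.9281005859375), 10.901069641113281)
wheel ((513.341064453125, 288.2088623046875), (231.48855590820312, 251.0574188232422), 179.6171417236328)
fence outer top ang 106.53 pt [ 0.6185 -0.1423] rms mm 0.95
fence inner top ang 107.18 pt [ 0.5922 -0.1375] rms mm 0.13
board near ang 107.08 pt [ 0.4664 -0.1722] rms mm 0.18
board right ang 16.99 pt [ 0.5555 -0.255 ] rms mm 0.43
stop outer top ang 16.93 pt [ 0.5385 -0.0681] rms mm 0.38
stop inner top? ang 17.06 pt [ 0.5362 -0.0925] rms mm 0.48
board right near corner [ 0.49732226 -0.27281633]
u [-0.2936744  0.9559055] v [0.9559055 0.2936744]
fo dist from near edge 0.15418665
fr dist from near edge 0.13040072
so dist from right edge 0.18354982
si dist from right edge 0.16098437
```

View pics/masks.png

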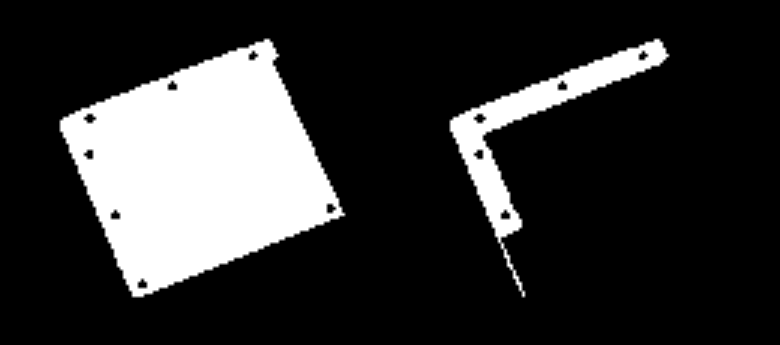

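```bash
cat > go.py <<'E'
import sys
from rig import robot
from h import *
from scipy.spatial.transform import Rotation as Ro
def plan(x,y,z,ang):
    st=robot.state();p=np.array(st["position"]);O=np.array(st["orientation"])
    a=np.radians(ang); tz=np.array([np.cos(a),np.sin(a),0]);ty=np.array([0,0,-1.]);T=np.c_[np.cross(ty,tz),ty,tz]
    sh=O.T@(np.array([x,y,z])-p)/.4; rv=np.degrees(Ro.from_matrix(O.T@T).as_rotvec())/45
    print("pos",p.round(4),"ang %.2f"%np.degrees(np.arctan2(O[1,2],O[0,2])),"q",np.round(st["q"],1),"F",np.round(st["wrist_force"],2),"w",round(st["gripper_width"],3),"t",st["time"])
    print("shift",sh.round(4),"turn",rv.round(4))
if __name__=="__main__": plan(*map(float,sys.argv[1:]))
E
python3 go.py .4858 .2666 .20 10.9
```

```text
pos [0.1955 0.646  0.231 ] ang 73.17 q [71.   6.7 82.6 -0.  90.8 -2.2] F [ 0.68 -0.22  0.07] w 0.998 t 0.25
shift [ 0.9694  0.0778 -0.6976] turn [6.0000e-04 1.3837e+00 3.0000e-04]
```

Request:
play_rows([
  [[0.03,0,-0.02],[0,0.04,0]],
  [[0.08,0.0,-0.06],[0,0.12,0]],
  [[0.15,0.01,-0.11],[0,0.21,0]],
  [[0.22,0.01,-0.16],[0,0.31,0]],
  [[0.29,0.02,-0.21],[0,0.42,0]],
  [[0.36,0.02,-0.26],[0,0.53,0]],
  [[0.43,0.03,-0.31],[0,0.62,0]],
  [[0.48,0.03,-0.35],[0,0.69,0]],
  [[0.5,0.03,-0.36],[0,0.71,0]],
  [[0.5,0.03,-0.36],[0,0.71,0]],
], claw=0)

```text
time: 1.25
position: [0.346, 0.4495, 0.2195]
orientation: [[0.657, 0.0, 0.753], [-0.753, 0.0, 0.657], [-0.0, -1.0, 0.001]]
wrist_force: [0.4, 0.3, 0.7]
gripper_width: 0.998
```

```bash
python3 go.py .4858 .2666 .20 10.9
```

```text
pos [0.346  0.4495 0.2195] ang 41.11 q [49.8 -6.7 97.  -0.  89.6  8.7] F [0.44 0.28 0.65] w 0.998 t 1.25
shift [ 0.5745  0.0488 -0.0373] turn [-6.000e-04  6.713e-01 -2.000e-04]
```

Request:
play_rows([
  [[0.04,0,0],[0,0.05,0]],
  [[0.1,0.01,-0.01],[0,0.12,0]],
  [[0.18,0.02,-0.01],[0,0.21,0]],
  [[0.27,0.02,-0.02],[0,0.31,0]],
  [[0.36,0.03,-0.02],[0,0.42,0]],
  [[0.44,0.04,-0.03],[0,0.52,0]],
  [[0.51,0.05,-0.03],[0,0.6,0]],
  [[0.56,0.05,-0.037],[0,0.65,0]],
  [[0.574,0.05,-0.037],[0,0.671,0]],
  [[0.574,0.05,-0.037],[0,0.671,0]],
])

```text
time: 2.25
position: [0.4856, 0.2678, 0.1992]
orientation: [[0.19, -0.0, 0.982], [-0.982, 0.0, 0.19], [-0.0, -1.0, -0.0]]
wrist_force: [-0.4, -0.4, -0.1]
gripper_width: 1.001
```

```bash
python3 go.py .4858 .2666 .20 10.9; python3 - <<'E'
from rig import robot
from h import *
c=robot.capture("wrist"); im=c["color"]
cv2.imwrite("pics/w1.png",im[:,:,::-1]); np.savez("w1.npz",**c)
print(proj(c,[[.4858,.2666,.101]]),proj(c,[[.5133,.2882,.041]]))
E
```

```text
pos [0.4856 0.2678 0.1992] ang 10.98 q [ 26.2  -7.9 100.    0.   87.9  15.3] F [-0.37 -0.42 -0.13] w 1.001 t 2.25
shift [ 0.0031 -0.0019 -0.0001] turn [ 0.0003  0.0017 -0.0001]
[[312.30964196 243.45933458]] [[349.59717618 205.95262428]]
```

View pics/w1.png

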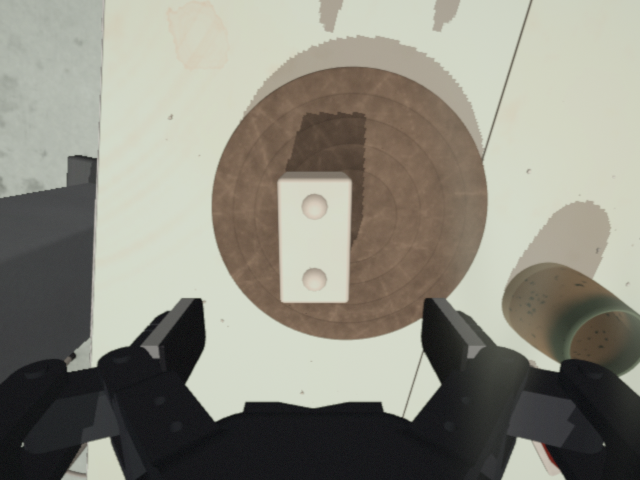

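The wrist picture shows the block between the open fingers, with the keys at about (314,207) and (314,280). I'll refine from the block outline.

```bash
python3 - <<'E'
from h import *
c=dict(np.load("w1.npz")); im=c["color"]
hsv=cv2.cvtColor(im,cv2.COLOR_RGB2HSV); print(im[245,314],im[245,260],im[174,314])
m=((im.min(2)>165)).astype(np.uint8)
roi=np.zeros_like(m); roi[160:315,262:372]=1; m*=roi
n,l=cv2.connectedComponents(m); m=(l==l[245,314]).astype(np.uint8)*255
m=cv2.morphologyEx(m,cv2.MORPH_CLOSE,np.ones((9,9),np.uint8))
print(cv2.boundingRect(m)); rect(c,m,.101,"block")
g=cv2.cvtColor(im,cv2.COLOR_RGB2GRAY)
# keys from Hough
k=cv2.HoughCircles(g[160:320,262:372],cv2.HOUGH_GRADIENT,1,40,param1=80,param2=12,minRadius=9,maxRadius=17); k=k[0][:,:2]+[262,160];print(k)
P=onplane(c,k,.102);print(P,P.mean(0),np.linalg.norm(P[0]-P[1]),np.degrees(np.arctan2(*(P[0]-P[1])[[1,0]]))%180)
E
```

```text
[214 215 200] [114  96  79] [125 116 104]
(278, 180, 73, 122)
block rect mm ((486.9515686035156, 266.96209716796875), (47.77824401855469, 86.45531463623047), 10.954514503479004)
[[314.5 206.5]
 [314.5 278.5]]
[[0.48230962 0.2923162  0.102     ]
 [0.49214895 0.24197424 0.102     ]] [0.48722929 0.26714522 0.102     ] 0.05129449738180503 101.05904415386215
```

```bash
python3 go.py .487 .267 .067 10.97
```

```text
pos [0.4852 0.2683 0.1994] ang 11.05 q [ 26.3  -7.9 100.    0.   87.9  15.2] F [0.28 0.55 0.42] w 0.997 t 2.3
shift [0.0042 0.3309 0.0037] turn [ 0.0001  0.0018 -0.0003]
```

Request:
play_rows([
  [[0,0.02,0.001],[0,0.001,0]],
  [[0.002,0.06,0.003],[0,0.001,0]],
  [[0.003,0.11,0.003],[0,0.001,0]],
  [[0.003,0.16,0.003],[0,0.001,0]],
  [[0.003,0.21,0.003],[0,0.001,0]],
  [[0.003,0.25,0.003],[0,0.001,0]],
  [[0.003,0.285,0.003],[0,0.001,0]],
  [[0.003,0.31,0.003],[0,0.001,0]],
  [[0.003,0.325,0.003],[0,0.001,0]],
  [[0.003,0.331,0.003],[0,0.001,0]],
])

```text
time: 3.3
position: [0.4868, 0.2669, 0.0665]
orientation: [[0.19, -0.0, 0.982], [-0.982, -0.0, 0.19], [0.0, -1.0, -0.0]]
wrist_force: [0.2, 0.2, 0.3]
gripper_width: 0.999
```

Request:
play_rows([
  [[0,0,0],[0,0,0]],
  [[0,0,0],[0,0,0]],
  [[0,0,0],[0,0,0]],
  [[0,0,0],[0,0,0]],
  [[0,0,0],[0,0,0]],
  [[0,0,0],[0,0,0]],
  [[0,0,0],[0,0,0]],
  [[0,0,0],[0,0,0]],
  [[0,0,0],[0,0,0]],
  [[0,0,0],[0,0,0]],
], claw=1)

```text
time: 4.3
position: [0.4871, 0.2671, 0.0678]
orientation: [[0.19, 0.001, 0.982], [-0.982, 0.0, 0.19], [-0.0, -1.0, 0.001]]
wrist_force: [-1.8, -1.0, 6.7]
gripper_width: 0.578
```

```bash
python3 go.py .487 .267 .067 10.97;python3 - <<'E'
from rig import robot
from h import *
c=robot.capture("wrist"); im=c["color"]
cv2.imwrite("pics/w2.png",im[:,:,::-1]); np.savez("w2.npz",**c)
E
```

```text
pos [0.4871 0.2671 0.0678] ang 10.97 q [ 26.1  -2.9 107.9  -0.   74.9  15.1] F [-1.77 -0.95  6.71] w 0.578 t 4.3
shift [ 0.0001  0.0019 -0.0003] turn [-0.0014  0.0001 -0.0004]
```

View pics/w2.png

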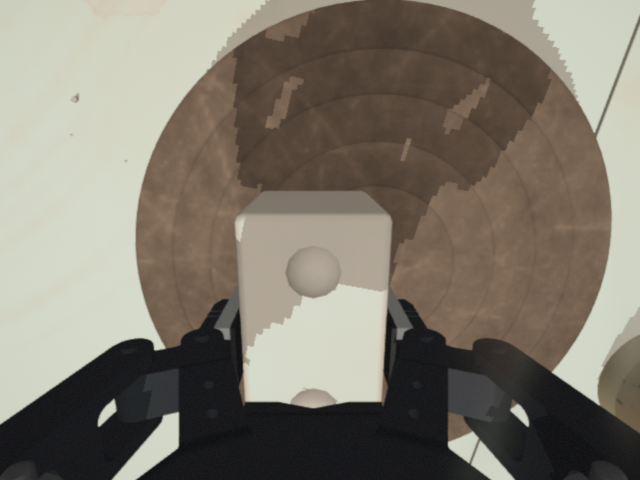

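Request:
play_rows([
  [[0,-0.005,0],[0,0,0]],
  [[0,-0.015,0],[0,0,0]],
  [[0,-0.03,0],[0,0,0]],
  [[0,-0.06,0],[0,0,0]],
  [[0,-0.1,0],[0,0,0]],
  [[0,-0.14,0],[0,0,0]],
  [[0,-0.18,0],[0,0,0]],
  [[0,-0.21,0],[0,0,0]],
  [[0,-0.22,0],[0,0,0]],
  [[0,-0.22,0],[0,0,0]],
])

```text
time: 5.35
position: [0.4869, 0.267, 0.1555]
orientation: [[0.19, 0.001, 0.982], [-0.982, 0.0, 0.19], [-0.0, -1.0, 0.001]]
wrist_force: [-0.2, -0.3, -3.8]
gripper_width: 0.575
```

```bash
python3 - <<'E'
from rig import robot
from h import *
a=np.radians(17.05);v=np.array([np.cos(a),np.sin(a)]);u=np.array([-v[1],v[0]])
A=np.array([.49732,-.27282]); co=A+.1312*v+.1615*u; print("corner",co)
seat=co-.025*v-.045*u; pre=seat-.012*v-.012*u
print("seat",seat,"pre",pre)
c=robot.capture("wrist"); im=c["color"]
cv2.imwrite("pics/w3.png",im[:,:,::-1]); np.savez("w3.npz",**c)
s=dict(robot.capture("scene"));
o=s["color"][:,:,::-1].copy()
L=[np.r_[co,.016],np.r_[co-.132*v,.016],np.r_[co-.162*u,.016],np.r_[co-.132*v-.162*u,.016],np.r_[co,.032]]
q=proj(s,L);print(q)
for p in q: cv2.circle(o,tuple(np.int32(p*16)),24,(0,0,255),1,cv2.LINE_AA,4)
cv2.imwrite("pics/s3.png",cv2.resize(o[280:450,320:500],None,fx=3.5,fy=3.5,interpolation=cv2.INTER_NEAREST))
cv2.imwrite("pics/s3f.png",o)
E
python3 go.py .53 -.15 .155 17.05
```

```text
corner [ 0.57540087 -0.0799494 ]
seat [ 0.56469392 -0.13030177] pre [ 0.5567398  -0.14529284]
[[373.30167512 331.92493546]
 [349.73997113 392.37734927]
 [474.05420044 357.67925528]
 [466.4290484  427.63287651]
 [373.9511091  324.78436128]]
pos [0.4865 0.2668 0.1542] ang 10.97 q [ 26.1  -6.6 103.   -0.   83.6  15.1] F [ 0.19 -0.62 -2.97] w 0.58 t 5.45
shift [ 1.0436 -0.0016 -0.0917] turn [ 0.0011 -0.135   0.0002]
```

View pics/w3.png

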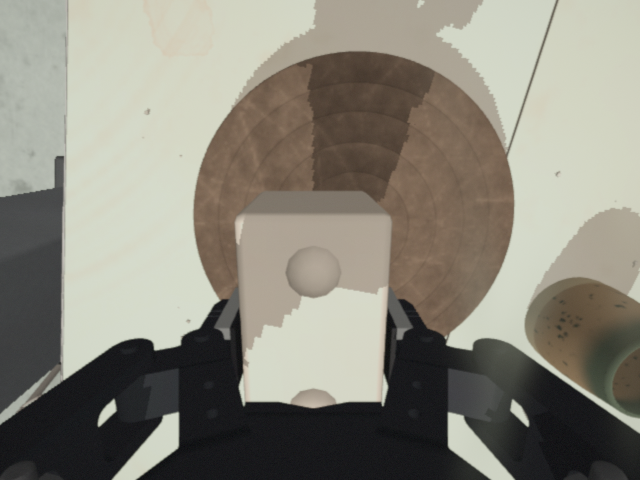

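View pics/s3.png

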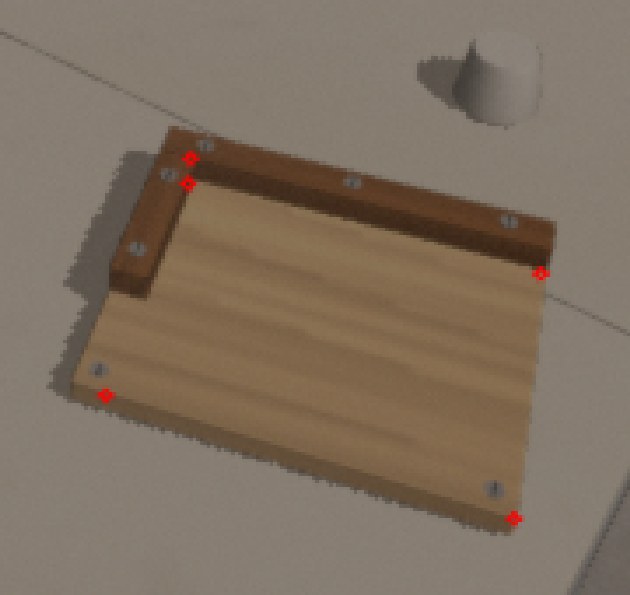

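View pics/s3f.png

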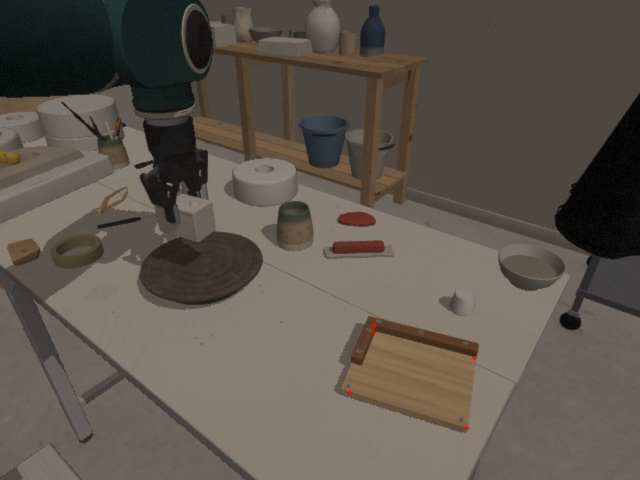

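Request:
play_rows([
  [[0.02,0,0],[0,-0.01,0]],
  [[0.06,0,-0.01],[0,-0.02,0]],
  [[0.12,0,-0.01],[0,-0.03,0]],
  [[0.19,0,-0.02],[0,-0.04,0]],
  [[0.27,0,-0.02],[0,-0.05,0]],
  [[0.35,0,-0.03],[0,-0.06,0]],
  [[0.42,0,-0.04],[0,-0.07,0]],
  [[0.48,0,-0.04],[0,-0.07,0]],
  [[0.52,0,-0.05],[0,-0.07,0]],
  [[0.53,0,-0.05],[0,-0.07,0]],
])

```text
time: 6.45
position: [0.5072, 0.0531, 0.1544]
orientation: [[0.243, -0.001, 0.97], [-0.97, -0.0, 0.243], [0.0, -1.0, -0.001]]
wrist_force: [0.4, 0.6, -4.0]
gripper_width: 0.578
```

```bash
python3 go.py .5547 -.1490 .12 17.05
```

```text
pos [0.5072 0.0531 0.1544] ang 14.04 q [  3.1 -12.5 108.2  -0.   84.4 -10.9] F [ 0.38  0.58 -3.99] w 0.578 t 6.45
shift [ 0.5191  0.0861 -0.0074] turn [ 0.0011 -0.0668  0.0002]
```

Request:
play_rows([
  [[0.02,0,0],[0,-0.01,0]],
  [[0.06,0,0],[0,-0.02,0]],
  [[0.12,0.01,0],[0,-0.03,0]],
  [[0.19,0.02,0],[0,-0.04,0]],
  [[0.27,0.03,0],[0,-0.05,0]],
  [[0.35,0.05,-0.007],[0,-0.06,0]],
  [[0.42,0.06,-0.007],[0,-0.067,0]],
  [[0.48,0.08,-0.007],[0,-0.067,0]],
  [[0.51,0.085,-0.007],[0,-0.067,0]],
  [[0.519,0.086,-0.007],[0,-0.067,0]],
])

```text
time: 7.45
position: [0.5555, -0.1475, 0.1199]
orientation: [[0.294, -0.001, 0.956], [-0.956, 0.0, 0.294], [-0.001, -1.0, -0.001]]
wrist_force: [-0.1, 0.3, -3.3]
gripper_width: 0.576
```

```bash
python3 go.py .5547 -.1490 .05 17.05;  python3 - <<'E'
from rig import robot
from h import *
for n in ("wrist","scene"):
    c=robot.capture(n); im=c["color"]
    cv2.imwrite(f"pics/{n}4.png",im[:,:,::-1]); np.savez(f"{n}4.npz",**c)
E
```

```text
pos [ 0.5555 -0.1475  0.1199] ang 17.12 q [-17.4  -2.8 102.7   0.   80.1 -34.5] F [-0.08  0.28 -3.34] w 0.576 t 7.45
shift [ 0.0031  0.1748 -0.0028] turn [ 0.0011  0.0016 -0.0009]
```

View pics/wrist4.png

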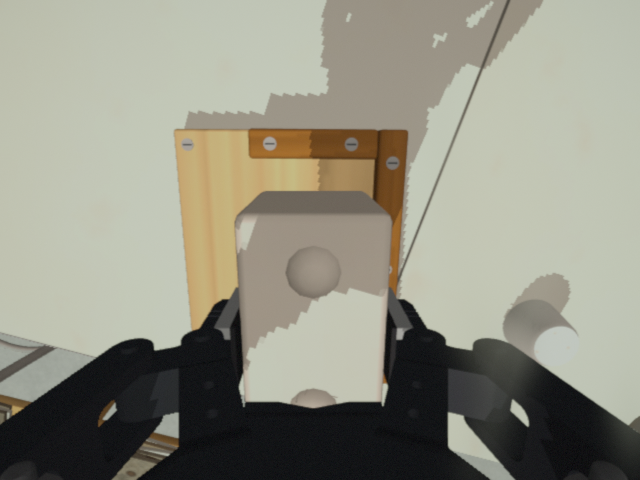

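View pics/scene4.png

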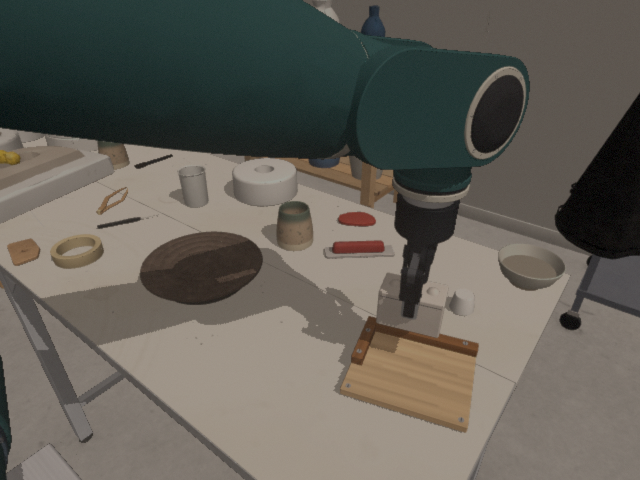

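The wrist view shows the jig's inner corner at about (376,158), with the stop's inner edge running level at row 158. I'll ray-cast these edges.

```bash
python3 - <<'E'
from h import *
c=dict(np.load("wrist4.npz")); im=c["color"]
cv2.imwrite("pics/w4z.png",cv2.resize(im[120:300,165:415],None,fx=3.2,fy=3.2,interpolation=cv2.INTER_NEAREST)[:,:,::-1])
g=cv2.GaussianBlur(im.astype(np.float32),(0,0),.8)
def line(p,q,z,half=4,lo=.05,hi=.95):
    p=np.array(p,float);q=np.array(q,float);d=(q-p)/np.linalg.norm(q-p);n=np.array([-d[1],d[0]]);ts=np.arange(-half,half+.01,.1);pts=[]
    for f in np.linspace(lo,hi,40):
        xy=(p+(q-p)*f+ts[:,None]*n).astype(np.float32)
        v=cv2.remap(g,xy[:,0],xy[:,1],cv2.INTER_LINEAR).reshape(-1,3)
        pts.append(xy[np.linalg.norm(np.gradient(v,axis=0),axis=1).argmax()])
    pts=np.array(pts);W=onplane(c,pts,z)[:,:2].astype(np.float32)
    vx,vy,x,y=cv2.fitLine(W,cv2.DIST_HUBER,0,.001,.001).ravel()
    a=np.degrees(np.arctan2(vy,vx));W2=W-[x,y]
    print("ang %.2f"%((a)%180),"res %.2f"%(np.median(abs(W2@[-vy,vx]))*1e3),"px",pts[0],pts[-1]);return np.array([vx,vy]),np.array([x,y])
a=np.radians(17.05);v=np.array([np.cos(a),np.sin(a)]);u=np.array([-v[1],v[0]]);co=np.array([.5754,-.0799])
print(proj(c,[np.r_[co,.016],np.r_[co,.032],np.r_[co-.08*v,.016],np.r_[co-.08*v,.032]]))
for nm,p,q,z in[("board far side z16 (y=+18)",(178,130),(246,130),.016),("stop outer top y=+18",(252,130),(370,130),.032),("stop inner, z16 y=0",(252,158),(315,158),.016),
  ("fence outer top x=18",(407,134),(401,230),.032),("board left x=-132",(177,135),(188,300),.016)]:
    L=line(p,q,z); print(nm,"x,y in corner frame mm",((L[1]-co)@v*1e3).round(2),((L[1]-co)@u*1e3).round(2))
E
```

```text
[[371.57324471 153.76457007]
 [375.57509993 154.49137508]
 [250.58367059 153.56989411]
 [246.25523592 154.28303257]]
ang 16.44 res 0.12 px [181.4 128.2] [242.6 130.8]
board far side z16 (y=+18) x,y in corner frame mm -109.07 14.65
ang 17.04 res 0.13 px [257.9 127.8] [364.1 128.8]
stop outer top y=+18 x,y in corner frame mm -40.94 15.4
ang 17.06 res 0.10 px [255.15 158.8 ] [311.85 158.3 ]
stop inner, z16 y=0 x,y in corner frame mm -57.71 -3.05
ang 106.96 res 0.09 px [407.19904 138.83119] [400.80096 225.16881]
fence outer top x=18 x,y in corner frame mm 18.71 -21.27
ang 106.70 res 0.14 px [174.35709 143.46286] [187.45 291.75]
board left x=-132 x,y in corner frame mm -130.05 -44.19
```

View pics/w4z.png

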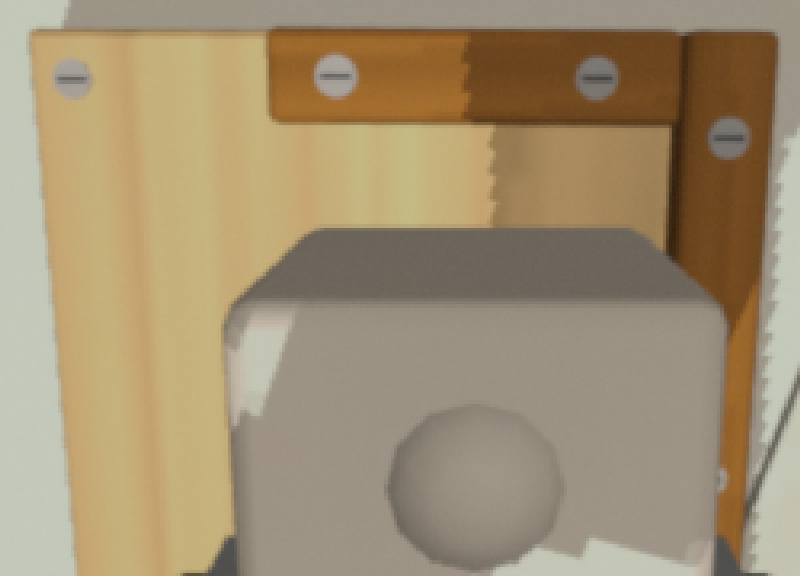

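Request:
play_rows([
  [[0,0.005,0],[0,0,0]],
  [[0,0.02,0],[0,0,0]],
  [[0,0.04,0],[0,0,0]],
  [[0,0.065,0],[0,0,0]],
  [[0,0.09,0],[0,0,0]],
  [[0,0.115,0],[0,0,0]],
  [[0,0.14,0],[0,0,0]],
  [[0,0.16,0],[0,0,0]],
  [[0,0.17,0],[0,0,0]],
  [[0,0.173,0],[0,0,0]],
])

```text
time: 8.55
position: [0.5553, -0.147, 0.0508]
orientation: [[0.295, -0.001, 0.956], [-0.956, 0.0, 0.295], [-0.0, -1.0, -0.001]]
wrist_force: [0.5, 0.0, -3.2]
gripper_width: 0.574
```

Request:
play_rows([
  [[0,0,0],[0,0,0]],
  [[0,0.002,0],[0,0,0]],
  [[0,0.004,0],[0,0,0]],
  [[0,0.006,0],[0,0,0]],
  [[0,0.008,0],[0,0,0]],
  [[0,0.01,0],[0,0,0]],
  [[0,0.0115,0],[0,0,0]],
  [[0,0.0125,0],[0,0,0]],
  [[0,0.0125,0],[0,0,0]],
  [[0,0.0125,0],[0,0,0]],
])

```text
time: 9.55
position: [0.5555, -0.147, 0.0463]
orientation: [[0.295, 0.0, 0.956], [-0.956, -0.0, 0.295], [0.0, -1.0, 0.0]]
wrist_force: [-0.4, -0.5, -4.1]
gripper_width: 0.572
```

```bash
cat > look.py <<'E'
import sys
from rig import robot
from h import *
t=sys.argv[1]
for n in ("wrist","scene"):
    c=robot.capture(n); im=c["color"]; np.savez(f"{n}{t}.npz",**c)
    if n=="scene": im=cv2.resize(im[260:440,330:500],None,fx=3.3,fy=3.3,interpolation=cv2.INTER_CUBIC)
    cv2.imwrite(f"pics/{n}{t}.png",im[:,:,::-1])
E
python3 go.py .5647 -.1303 .0428 17.05; python3 look.py 5
```

```text
pos [ 0.5555 -0.147   0.0463] ang 17.14 q [-17.4   0.7 106.5  -0.   72.8 -34.5] F [-0.42 -0.55 -4.1 ] w 0.572 t 9.55
shift [-0.0332  0.0088  0.0343] turn [-0.     0.002  0.   ]
```

View pics/scene5.png

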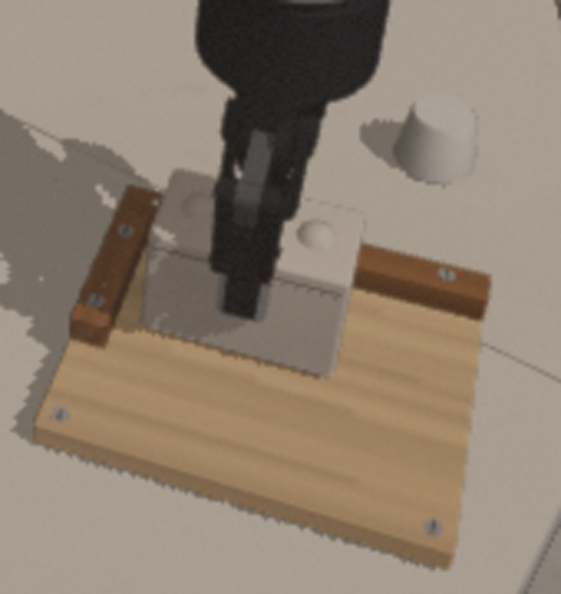

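View pics/wrist5.png

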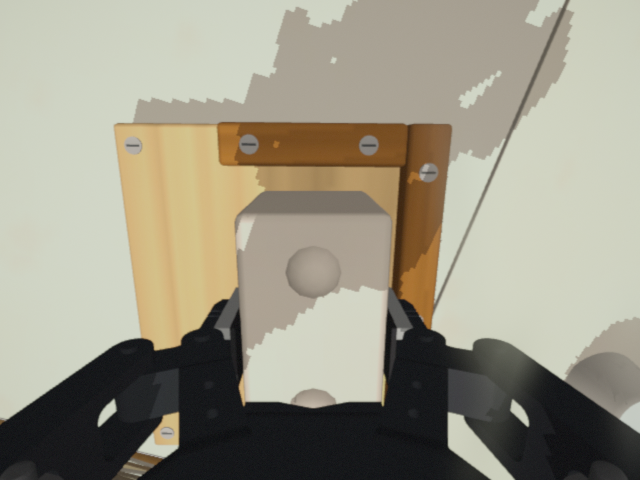

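Request:
play_rows([
  [[-0.001,0,0.001],[0,0,0]],
  [[-0.003,0.001,0.003],[0,0,0]],
  [[-0.006,0.002,0.006],[0,0,0]],
  [[-0.009,0.003,0.009],[0,0.001,0]],
  [[-0.012,0.004,0.012],[0,0.001,0]],
  [[-0.015,0.004,0.015],[0,0.001,0]],
  [[-0.018,0.004,0.018],[0,0.001,0]],
  [[-0.02,0.004,0.02],[0,0.001,0]],
  [[-0.02,0.004,0.02],[0,0.001,0]],
  [[-0.02,0.004,0.02],[0,0.001,0]],
])

```text
time: 10.65
position: [0.5608, -0.137, 0.0447]
orientation: [[0.294, 0.0, 0.956], [-0.956, -0.0, 0.294], [0.0, -1.0, -0.0]]
wrist_force: [0.2, -0.4, -3.6]
gripper_width: 0.573
```

```bash
python3 go.py .5647 -.1303 .0428 17.05; python3 look.py 6
```

```text
pos [ 0.5608 -0.137   0.0447] ang 17.10 q [-16.3   1.1 106.2  -0.   72.6 -33.4] F [ 0.19 -0.39 -3.56] w 0.573 t 10.65
shift [-0.0131  0.0048  0.0144] turn [0.     0.0011 0.0001]
```

View pics/wrist6.png

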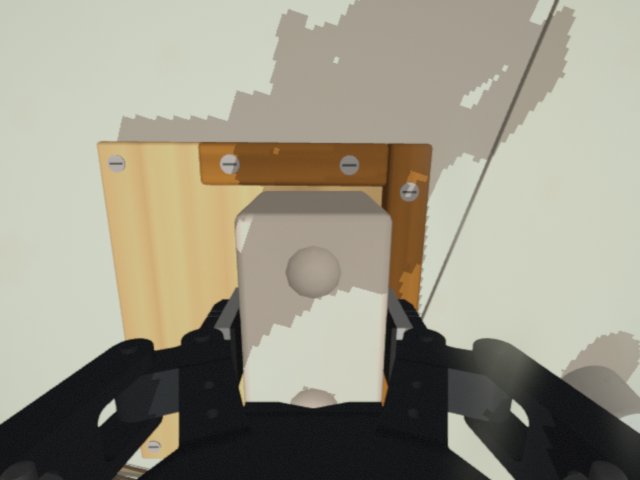

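View pics/scene6.png

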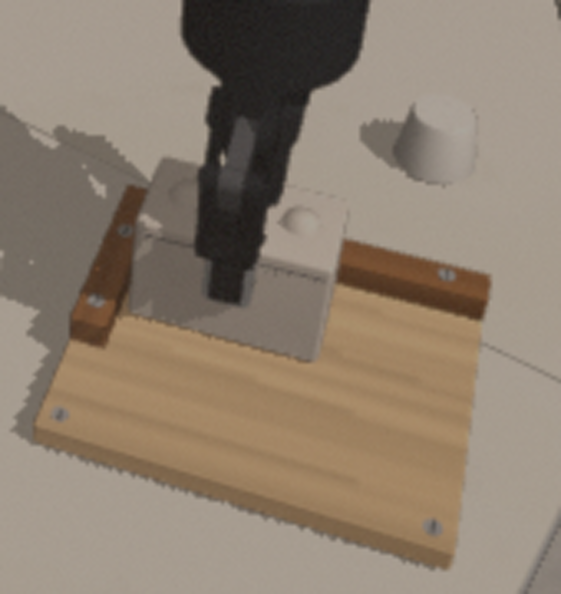

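Request:
play_rows([
  [[-0.001,0,0.001],[0,0,0]],
  [[-0.002,0,0.002],[0,0,0]],
  [[-0.003,0,0.003],[0,0,0]],
  [[-0.004,0,0.004],[0,0,0]],
  [[-0.005,0,0.005],[0,0,0]],
  [[-0.0055,0,0.006],[0,0,0]],
  [[-0.006,0,0.007],[0,0,0]],
  [[-0.0065,0,0.0075],[0,0,0]],
  [[-0.0065,0,0.0075],[0,0,0]],
  [[-0.0065,0,0.0075],[0,0,0]],
])

```text
time: 11.75
position: [0.5628, -0.1337, 0.0447]
orientation: [[0.294, -0.0, 0.956], [-0.956, 0.0, 0.294], [-0.0, -1.0, -0.0]]
wrist_force: [0.6, 0.4, -3.7]
gripper_width: 0.574
```

Request:
play_rows([
  [[-0.0003,0,0],[0,0,0]],
  [[-0.0006,0,0],[0,0,0]],
  [[-0.0009,0,0],[0,0,0]],
  [[-0.0012,0,0],[0,0,0]],
  [[-0.0015,0,0],[0,0,0]],
  [[-0.0018,0,0],[0,0,0]],
  [[-0.0021,0,0],[0,0,0]],
  [[-0.0024,0,0],[0,0,0]],
  [[-0.0025,0,0],[0,0,0]],
  [[-0.0025,0,0],[0,0,0]],
])

```text
time: 12.75
position: [0.5627, -0.133, 0.0448]
orientation: [[0.294, 0.0, 0.956], [-0.956, -0.001, 0.294], [0.001, -1.0, 0.0]]
wrist_force: [0.9, -5.9, -2.5]
gripper_width: 0.578
```

```bash
python3 go.py .5647 -.1303 .0428 17.05; python3 look.py 7
```

```text
pos [ 0.5627 -0.133   0.0448] ang 17.09 q [-15.8   1.2 106.1  -0.   72.6 -32.9] F [ 0.86 -5.92 -2.53] w 0.578 t 12.75
shift [-0.005   0.0051  0.0069] turn [-0.0002  0.0009  0.0009]
```

View pics/wrist7.png

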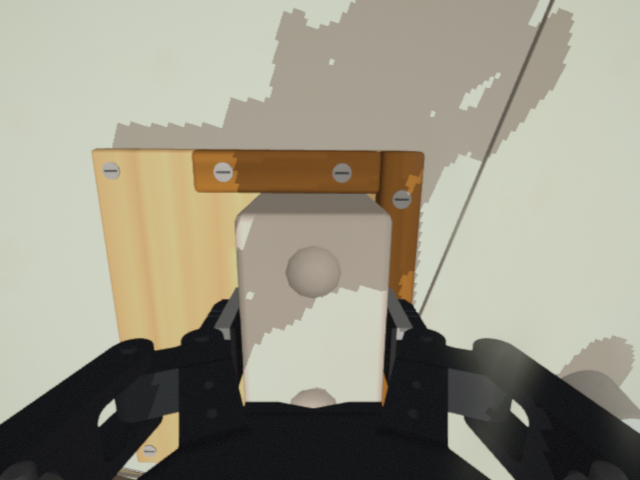

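Request:
play_rows([
  [[0.001,0,0],[0,0,0]],
  [[0.0015,0,0.001],[0,0,0]],
  [[0.0018,0,0.002],[0,0,0]],
  [[0.0018,0,0.003],[0,0,0]],
  [[0.0018,0,0.004],[0,0,0]],
  [[0.0018,0,0.005],[0,0,0]],
  [[0.0018,0,0.0055],[0,0,0]],
  [[0.0018,0,0.006],[0,0,0]],
  [[0.0018,0,0.006],[0,0,0]],
  [[0.0018,0,0.006],[0,0,0]],
])

```text
time: 13.85
position: [0.5651, -0.1327, 0.0447]
orientation: [[0.294, 0.0, 0.956], [-0.956, 0.0, 0.294], [-0.0, -1.0, 0.0]]
wrist_force: [-0.1, 0.7, -3.4]
gripper_width: 0.575
```

Request:
play_rows([
  [[0,0,0.0003],[0,0,0]],
  [[0,0,0.0006],[0,0,0]],
  [[0,0,0.0009],[0,0,0]],
  [[0,0,0.0012],[0,0,0]],
  [[0,0,0.0015],[0,0,0]],
  [[0,0,0.0018],[0,0,0]],
  [[0,0,0.0021],[0,0,0]],
  [[0,0,0.0024],[0,0,0]],
  [[0,0,0.0025],[0,0,0]],
  [[0,0,0.0025],[0,0,0]],
])

```text
time: 14.85
position: [0.566, -0.1324, 0.0447]
orientation: [[0.294, -0.0, 0.956], [-0.956, 0.0, 0.294], [-0.0, -1.0, -0.0]]
wrist_force: [0.4, -0.1, -3.0]
gripper_width: 0.58
```

```bash
python3 go.py .5647 -.1303 .0428 17.05; python3 - <<'E'
from rig import robot
import numpy as np
s=robot.state();a=np.radians(17.05);v=np.array([np.cos(a),np.sin(a)]);u=np.array([-v[1],v[0]]);F=s["wrist_force"]
print("Fx(fence)",F[:2]@v,"Fy(stop)",F[:2]@u,"Fz",F[2],s["moment"])
E
```

```text
pos [ 0.566  -0.1324  0.0447] ang 17.09 q [-15.7   1.6 105.7  -0.   72.6 -32.8] F [ 0.45 -0.09 -2.96] w 0.58 t 14.85
shift [-0.006   0.0047 -0.0015] turn [ 0.0001  0.001  -0.    ]
Fx(fence) 0.4020168121252884 Fy(stop) -0.21604745279894744 Fz -2.9580941980913282 [-0.0220749   0.05774445 -0.06503538]
```

Request:
play_rows([
  [[0,0,0.0004],[0,0,0]],
  [[0,0,0.0008],[0,0,0]],
  [[0,0,0.0012],[0,0,0]],
  [[0,0,0.0016],[0,0,0]],
  [[0,0,0.002],[0,0,0]],
  [[0,0,0.0024],[0,0,0]],
  [[0,0,0.0028],[0,0,0]],
  [[0,0,0.003],[0,0,0]],
  [[0,0,0.003],[0,0,0]],
  [[0,0,0.003],[0,0,0]],
])

```text
time: 15.85
position: [0.5662, -0.1322, 0.0447]
orientation: [[0.294, -0.002, 0.956], [-0.956, -0.0, 0.294], [-0.001, -1.0, -0.002]]
wrist_force: [-11.8, -1.6, 2.4]
gripper_width: 0.577
```

```bash
cat > f.py <<'E'
from rig import robot
import numpy as np
s=robot.state();a=np.radians(17.05);v=np.array([np.cos(a),np.sin(a)]);u=np.array([-v[1],v[0]]);F=s["wrist_force"];p=s["position"]
print("t",s["time"],"pos jig",(p[:2]-[.5647,-.1303])@v*1e3,(p[:2]-[.5647,-.1303])@u*1e3,p[2]*1e3,"F fence %.2f stop %.2f z %.2f"%(F[:2]@v,F[:2]@u,F[2]),"M",s["moment"],s["orientation"].round(4).tolist(),s["gripper_width"])
E
python3 f.py
```

```text
t 15.85 pos jig 0.8615854952080436 -2.2845977036220115 44.65336980706819 F fence -11.80 stop 1.90 z 2.40 M [-0.43193982  2.04067515 -0.44341673] [[0.2936, -0.0025, 0.9559], [-0.9559, -0.0002, 0.2936], [-0.0006, -1.0, -0.0024]] 0.5767237276854795
```

Request:
play_rows([
  [[0,0,-0.001],[0,0,0]],
  [[0,0,-0.0025],[0,0,0]],
  [[0,0.0005,-0.003],[0,0,0]],
  [[0,0.001,-0.003],[0,0,0]],
  [[0,0.0015,-0.003],[0,0,0]],
  [[0,0.002,-0.003],[0,0,0]],
  [[0,0.0025,-0.003],[0,0,0]],
  [[0,0.003,-0.003],[0,0,0]],
  [[0,0.0035,-0.003],[0,0,0]],
  [[0,0.0035,-0.003],[0,0,0]],
])

```text
time: 16.85
position: [0.566, -0.1324, 0.0433]
orientation: [[0.294, 0.0, 0.956], [-0.956, 0.0, 0.294], [0.0, -1.0, 0.0]]
wrist_force: [-1.6, -0.3, -2.9]
gripper_width: 0.573
```

```bash
python3 f.py
```

```text
t 16.85 pos jig 0.680568101275512 -2.3775072400592077 43.264691001367666 F fence -1.67 stop 0.16 z -2.94 M [-0.12955968  0.24823763 -0.09161372] [[0.294, 0.0001, 0.9558], [-0.9558, 0.0, 0.294], [0.0, -1.0, 0.0001]] 0.5733344455433899
```

Fence contact is light (about 1.7 N) and the piece isn't on the board yet. I keep lowering and close the gap to the stop.

Request:
play_rows([
  [[-0.0003,0.0004,0],[0,0,0]],
  [[-0.0006,0.0008,0],[0,0,0]],
  [[-0.0009,0.0012,0],[0,0,0]],
  [[-0.0012,0.0016,0],[0,0,0]],
  [[-0.0014,0.002,0],[0,0,0]],
  [[-0.0014,0.002,0],[0,0,0]],
  [[-0.0014,0.002,0],[0,0,0]],
  [[-0.0014,0.002,0],[0,0,0]],
  [[-0.0014,0.002,0],[0,0,0]],
  [[-0.0014,0.002,0],[0,0,0]],
])

```text
time: 17.85
position: [0.566, -0.1321, 0.0428]
orientation: [[0.294, 0.0, 0.956], [-0.956, -0.001, 0.294], [0.001, -1.0, 0.0]]
wrist_force: [-1.9, -4.3, 1.6]
gripper_width: 0.575
```

```bash
python3 f.py
```

```text
t 17.85 pos jig 0.7150271472151625 -2.1214858417948688 42.82515335409533 F fence -3.12 stop -3.55 z 1.60 M [-0.80813557  0.34138329 -0.14661786] [[0.2939, 0.0005, 0.9558], [-0.9558, -0.0005, 0.2939], [0.0006, -1.0, 0.0003]] 0.5751037538954525
```

```bash
python3 look.py 8
```

```text
(no output)
```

View pics/wrist8.png

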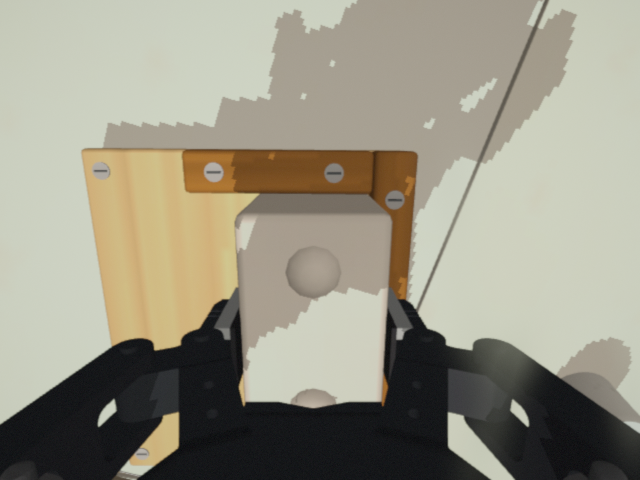

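View pics/scene8.png

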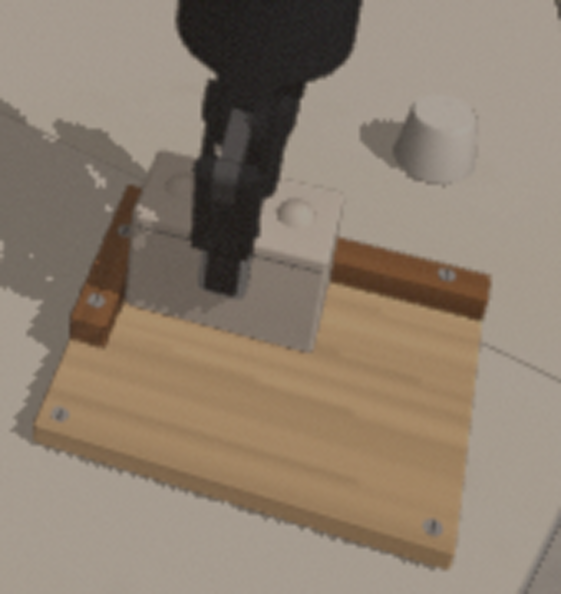

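Both pictures show the piece in the corner, its end against the stop and its side against the fence. Now I start the diagonal push.

Request:
play_rows([
  [[0,0.0002,0.0002],[0,0,0]],
  [[0,0.0004,0.0004],[0,0,0]],
  [[0,0.0006,0.0006],[0,0,0]],
  [[0,0.0008,0.0008],[0,0,0]],
  [[0,0.001,0.001],[0,0,0]],
  [[0,0.0012,0.0012],[0,0,0]],
  [[0,0.0013,0.0012],[0,0,0]],
  [[0,0.0013,0.0012],[0,0,0]],
  [[0,0.0013,0.0012],[0,0,0]],
  [[0,0.0013,0.0012],[0,0,0]],
])

```text
time: 18.95
position: [0.5661, -0.1321, 0.0427]
orientation: [[0.294, -0.001, 0.956], [-0.956, -0.001, 0.294], [0.001, -1.0, -0.001]]
wrist_force: [-9.2, -5.8, 7.9]
gripper_width: 0.579
```

```bash
python3 f.py
```

```text
t 18.95 pos jig 0.7579695259795199 -2.1608328131018757 42.729776496877484 F fence -10.55 stop -2.86 z 7.89 M [-0.84440062  1.58296689 -0.10083724] [[0.2939, -0.0006, 0.9558], [-0.9558, -0.0008, 0.2939], [0.0006, -1.0, -0.0008]] 0.5787336341421668
```

Request:
play_rows([
  [[0,0.0001,0],[0,0,0]],
  [[0,0.0002,0],[0,0,0]],
  [[0,0.0003,0],[0,0,0]],
  [[0,0.0004,0],[0,0,0]],
  [[0,0.0004,0],[0,0,0]],
  [[0,0.0004,0],[0,0,0]],
  [[0,0.0004,0],[0,0,0]],
  [[0,0.0004,0],[0,0,0]],
  [[0,0.0004,0],[0,0,0]],
  [[0,0.0004,0],[0,0,0]],
])

```text
time: 19.95
position: [0.5661, -0.1322, 0.0428]
orientation: [[0.294, -0.001, 0.956], [-0.956, -0.001, 0.294], [0.001, -1.0, -0.001]]
wrist_force: [-9.9, -6.1, 10.9]
gripper_width: 0.577
```

```bash
for i in 1 2; do python3 f.py; python3 look.py 9; done
```

```text
t 19.95 pos jig 0.7707284667073437 -2.198477887012462 42.75004890228421 F fence -11.24 stop -2.90 z 10.90 M [-0.83442364  1.77461021 -0.12974971] [[0.2938, -0.0005, 0.9559], [-0.9559, -0.0008, 0.2938], [0.0006, -1.0, -0.0007]] 0.5772737242880062
t 20.05 pos jig 0.7404493896152088 -2.1822694312062776 42.73859484081186 F fence -11.55 stop -2.09 z 11.47 M [-0.83282208  1.78927872 -0.07726683] [[0.2939, -0.0005, 0.9558], [-0.9558, -0.0008, 0.2939], [0.0006, -1.0, -0.0008]] 0.5740960128590301
```

View pics/scene9.png

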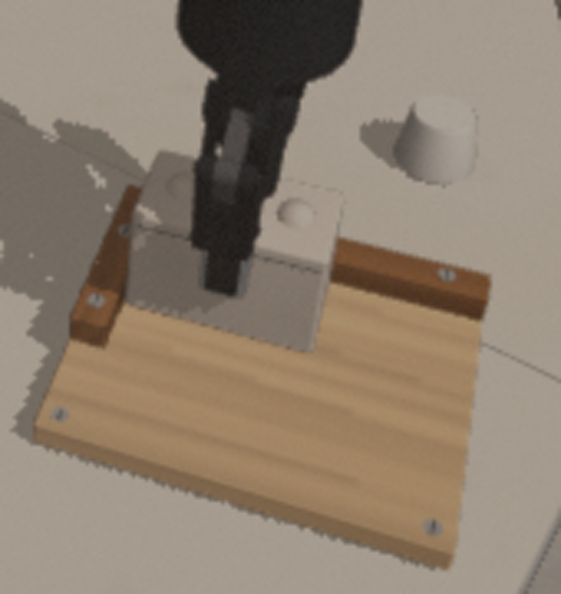

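View pics/wrist9.png

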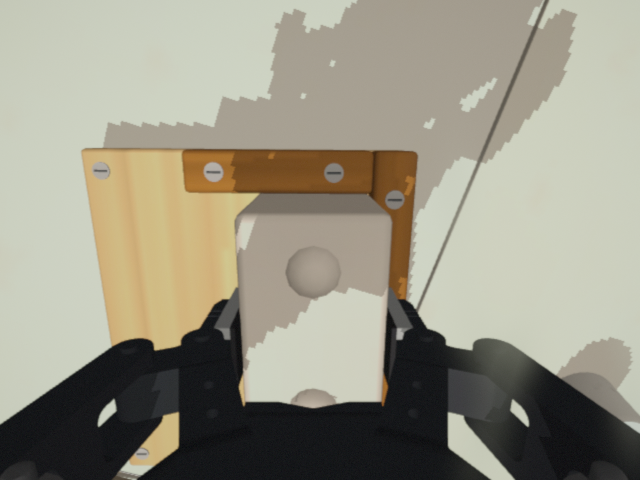

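Request:
play_rows([
  [[0,-0.0001,-0.0001],[0,0,0]],
  [[0,-0.0002,-0.0002],[0,0,0]],
  [[0,-0.0003,-0.0002],[0,0,0]],
  [[0,-0.0003,-0.0002],[0,0,0]],
  [[0,-0.0003,-0.0002],[0,0,0]],
  [[0,-0.0003,-0.0002],[0,0,0]],
  [[0,-0.0003,-0.0002],[0,0,0]],
  [[0,-0.0003,-0.0002],[0,0,0]],
  [[0,-0.0003,-0.0002],[0,0,0]],
  [[0,-0.0003,-0.0002],[0,0,0]],
])

```text
time: 21.15
position: [0.566, -0.1322, 0.0427]
orientation: [[0.294, -0.0, 0.956], [-0.956, -0.001, 0.294], [0.001, -1.0, -0.001]]
wrist_force: [-10.4, -5.4, 7.9]
gripper_width: 0.575
```

```bash
python3 f.py; python3 - <<'E'
from rig import robot
import cv2
cv2.imwrite("pics/topend.png",robot.capture("top")["color"][:,:,::-1]);cv2.imwrite("pics/scend.png",robot.capture("scene")["color"][:,:,::-1])
E
python3 f.py
```

```text
t 21.15 pos jig 0.7377494635487537 -2.1813554128506345 42.728316476778375 F fence -11.47 stop -2.11 z 7.93 M [-0.82564725  1.59116384 -0.13395372] [[0.2939, -0.0004, 0.9558], [-0.9558, -0.0008, 0.2939], [0.0006, -1.0, -0.0006]] 0.5753737586346802
t 21.25 pos jig 0.767323591355407 -2.1862212400227943 42.76364927432151 F fence -10.95 stop -2.13 z 9.21 M [-0.79133791  1.60921989 -0.12848897] [[0.2939, -0.0003, 0.9558], [-0.9558, -0.0008, 0.2939], [0.0006, -1.0, -0.0005]] 0.5783439337514839
```

View pics/scend.png

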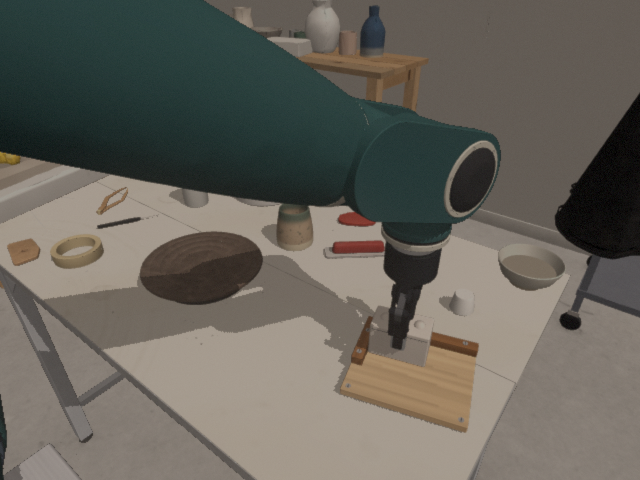

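The piece is seated, with a push of about 11 N on the fence and 8–9 N down. Rasp, plug and cup stand where they were.

```bash
python3 -c "
from rig import robot
print(robot.finish_job())"; python3 f.py
```

```text
the job is handed in; nothing more can be done
None
the job is handed in; nothing more can be done
```

I lifted the plaster piece off the banding wheel and set it upright in the jig's inner corner, then handed the job in at about 21 s with the arm still gripping and pressing. I first brought it lightly against the stop and the fence just above the board, then lowered it. After that I pressed it with one diagonal push and eased that off slightly at the end.

**Last checks:**
- **Forces:** the wrist showed about 11 N into the fence, 8–9 N down (11–12 N on the board with the piece's weight) and about 2 N on the stop. Readings scatter by about 1 N.
- **Placement:** the tilt was under 0.1°, the tool height matched the piece standing flat on the board, and the gripper opening was steady at about 49 mm. The pictures show the piece in the corner. I saw no movement of the rasp, plug or cup, though I only judged that by eye in the scene picture.

**What disagreed:**
- **Stop position:** the top camera put the stop about 3 mm farther away than the wrist camera did. Contact agreed with the wrist camera to within about 1 mm.
- **Fence contact:** the first touch on the fence, while the piece was still just above the board, rose to about 12 N. I backed it off before lowering.

I tried to read the force once more after handing in, but the robot no longer answers then, so I have no reading from the final second.

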